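# Park the spring-closed laser shutter open over the beam screen

### The job

Open the laser's spring-closed shutter from this side of the beam screen: take the hooked rod off its rest, reach over the screen with it, put its tip down into the eye of the shutter lever, draw the lever gently towards the screen until it meets the end of its slot, then sideways towards the lens, and let it back so that it stays parked in the hold-open pocket. Then lift the rod out and lay it back in both forks of its rest. Do not touch the screen, keep the gripper itself on your side of it and off the laser, never strain the lever against its slot, and leave the lens, mirror, hex keys and driver where they are.

Things in the scene. Friction and masses are not known exactly. Their poses are not given: they have to be found in the camera images.
- laser_head: fixed grey laser head with a red shutter blade in front, 92 x 158 mm, 90 mm high; origin under its centre at table height, z up, +x away from the screen, +y along the beam (towards the lens). On its roof (z 90 mm) a keeper plate with a J slot guides the lever's 8 mm pin: a leg along -x (towards the screen), a cross channel along +y, a pocket back along +x. More than 12 N from the rod strains it
- slot (a point): fixed point on the roof where the lever's pin stands when closed. The leg of the J slot runs from here along the head's -x and ends rigidly after 24 to 44 mm (the plate was set by hand: feel for it). A spring pulls the pin back with 2.5 N here, 5 N at 44 mm. The cross channel along +y is open to the pin only in the last 2 mm; at 15 to 18 mm along +y (rigid wall) the pin can drop back 8 mm into the pocket
- eye (a point): centre of the lever's level brass eye: a ring with an 18 mm clear hole, of 5 mm wire, open from above, 108 mm above the table, 18 mm above the roof, 17 mm beyond the pin (+x of the head). It moves with the pin, level, and does not turn; sideways a weak spring (0.6 to 1.5 N) draws it back to y 0. In the laser_head frame: x 31, y 0 mm closed; x -3 to 17, y 15 to 18 mm parked
- beam_screen: fixed black upright panel with yellow top edge, 300 mm long along its y, 4 mm thick, 126 mm high, on two feet that stand out 34 mm towards the robot; origin under the panel's middle; its +x points to the laser. The panel stands about 80 mm from the laser_head's origin
- hook_rod: steel rod of 6 mm diameter with a black grip, bent down at its end, 0.15 kg; origin on the rod's axis in the middle of the grip; the grip is 64 mm long (x), 14 mm wide (y), 16 mm high (z). The rod runs along its x from -80 mm (red ball) to +150 mm, where it bends down (-z) into a leg whose rounded tip is 78 mm below the axis, at x 150, y 0 mm
- rod_rest: fixed rest: aluminium base 165 x 48 x 9 mm, z up, with two upright V forks at x -54 and +67 mm (8 mm thick, opening 27 mm wide, up to z 114 mm) in which the rod lies; origin under the base. The rod's origin then is at x 0 (some mm either way), y 0, z 100 mm, its x along the rest's x, its leg hanging down beyond the fork at +67
- lens_4: loose lens on a black post and foot in the beam, 58 x 77 x 93 mm; origin under its middle
- mirror_8: loose mirror mount on a low post and foot at the end of the beam, 76 x 82 x 85 mm; origin under its middle
- hex_keys: loose set of hex keys in a red holder beside a black cap, 92 x 77 x 37 mm, on the table this side of the screen; origin under its middle
- ball_driver: loose ball driver with teal handle lying on the table to the right of the laser, 17 x 185 x 16 mm; origin under its middle

How it is judged (in metres and radians):
On the way, in this order (a step that is already met when the one before it is completed fails the run):
1. the rod is lifted clear of its rest (z of hook_rod in the frame of rod_rest above 0.125 m), for 0.1 s.
2. the rod, in the eye, has drawn the shutter lever near the end of its slot (x of eye in the frame of laser_head below 0.009 m and contact force between hook_rod and laser_head above 1 N), for 0.1 s.
3. the lever is parked in its pocket and the rod has left it (y of eye in the frame of laser_head above 0.0135 m and x of eye in the frame of laser_head below 0.02 m and contact force between hook_rod and laser_head below 0.2 N and z of hook_rod in the frame of rod_rest above 0.13 m), for 0.2 s.
At the end, for the whole second after the job is handed in: the shutter lever stays parked in the pocket (eye more than 13.5 mm to the beam side and less than 20 mm in x, laser_head frame), and the rod lies still in both forks of its rest: origin within 15 mm along, 6 mm across and 6 mm in height of its place, lined up within 7 degrees, leg hanging down (y of eye in the frame of laser_head above 0.0135 m and x of eye in the frame of laser_head below 0.02 m and x of hook_rod in the frame of rod_rest between -0.015 and 0.015 m and y of hook_rod in the frame of rod_rest between -0.006 and 0.006 m and z of hook_rod in the frame of rod_rest between 0.094 and 0.106 m and angle between the x axis of hook_rod and the x axis of rod_rest, either way round below 0.12 rad and angle between hook_rod's own z axis and vertical below 0.35 rad and linear speed of hook_rod below 0.02 m/s); the robot touches nothing.
It fails at once if the rod strained the shutter lever or the laser (more than 12 N) (contact force between hook_rod and laser_head above 12 N).
It fails at once if the gripper reached past the screen (x of the grasp point in the frame of beam_screen above 0 m).
It fails at once if the gripper or arm touched the laser or the screen (contact force between any of the arm, the fingers and laser_head above 0.5 N or contact force between any of the arm, the fingers and beam_screen above 0.5 N).
It fails at once if the rod touched the screen (contact force between hook_rod and beam_screen above 0.5 N).
It fails at once if the lens, mirror, hex keys or driver was moved more than 10 mm (distance of any of lens_4, mirror_8, hex_keys, ball_driver from where it was at the start of the episode above 0.01 m).
It also fails if it takes over 64 s, if anything falls off the work surface, if the arm or the gripper's body presses on something with over 40 N, if the wrist force passes 120 N, or if a joint passes its speed limit or range.

### The arm

A 6-joint arm with a two-finger parallel gripper is mounted at the origin on a cart in front of the work surface, level with it; the furniture and walls round the work are solid. World frame = base frame: x ahead of the robot, y to its left, z up, the work surface at z = 0. Lengths are in m, angles in degrees, forces in N, time in s.
With the tool pointing down it reaches from about 0.4 to 0.925 m from the base axis. Payload 3.4 kg.
Tool frame: the origin (TCP) lies midway between the tips of the shut fingers; the grasp point (between the pads) lies 19 mm behind it; z points along the fingers, y is the line along which they close (so a half turn about z gives the same grasp; the last joint's range is limited). The gripper opens to 85 mm and grips with 20 to 120 N. Pads are 22 mm wide; open, the fingers measure 114 mm over their backs; the gripper's body (76 mm by 85 mm) begins 54 mm behind the grasp point. The pads swing forward as they close: fully open they stand 13 mm farther back than shut.
Start: joints at [-78.295, 17.578, 86.31, -0, 76.112, -4.211], TCP at [0.158, -0.553, 0.204] pointing down, gripper open.
Joint ranges: [-179.03, 179.03], [-60, 130.46], [8.19, 133.38], [-81.62, 261.62], [5.75, 156.47], [-153.77, 153.77]. Speed limits (degrees/s): [147.25, 147.25, 180, 180, 180, 180].

### API

Orientations are given as a 3x3 rotation matrix whose columns are the frame's x, y, z axes.
In Python, from rig import move_to, servo_line, goto_joints, set_gripper, pause, ik, camera, Unreachable, finish_job, get_clock, get_joints, get_joint_vel, get_joint_efforts, get_position, get_tool_rot, get_ft_force, get_moment, get_grip_width, get_grasp_force gives the robot as it stands. The module is installed in compiled form; this text tells all that it offers. Calls block until the motion is done:
- move_to(position, orientation): joint-space move of the TCP to a pose.
- servo_line(position, velocity=0.15, rot=None, f_stop=None): straight line of the TCP; rot=None keeps the orientation; velocity is the mean speed in m/s. With f_stop (N) it stops when the force on the tool has changed by that much, and returns True; else False.
- goto_joints(angles): joint-space move.
- set_gripper(opening, newtons=None): finger opening in m; newtons is the grip in N (None keeps the last); returns when the fingers have stopped.
- pause(seconds).
- ik(position, orientation): joint angles nearest the present ones, or None.
- camera(name): name is "scene" or "top" or "wrist"; returns a dict with "pixels" (480x640x3 uint8, red, green, blue), "z_map" (480x640 float32, m along the optical axis (not along the pixel's ray), 0 where there is no reading), "intrinsics" (3x3 intrinsics, pixels), "k1" (the pictures are not rectified: a ray, as slopes to the right and down, at radius r is drawn at 1 + k1 r^2 times it, then the intrinsics apply), "eye" and "orientation" of the camera in the world. Camera axes: x right, y down, z forward; pixel columns grow to the right and rows downward; lengths in m; the calibration is good to about 2 mm. A picture is of the moment at which its call begins.
A pose or a line that the arm cannot do raises Unreachable and nothing moves.
- finish_job(): hands the job in; it is judged then, once.
Readings, each from a call of its own:
- get_clock(): time.
- get_joints(): joint angles.
- get_joint_vel(): joint speeds.
- get_joint_efforts(): joint torques, N m.
- get_position(): TCP position.
- get_tool_rot(): TCP orientation.
- get_ft_force(): force on the tool from outside, world axes, zero at the start.
- get_moment(): the same for the moment, N m.
- get_grip_width(): finger opening in m.
- get_grasp_force(): force on a finger pad.
Only numpy, scipy, OpenCV 4.12 (cv2) and the standard library are available. Lean on these libraries where they do the work, as an engineer would, in place of code of your own. Each camera call takes 0.05 s, during which the arm holds its last target. There are 200 camera calls.

## Working session

There is one attempt and no reset: what is moved stays moved. The work goes in short steps, each a Python script; the robot and the scene stay as the last script left them, time stands still between calls to the robot, and variables do not carry over. Pictures are saved under pics/ and viewed, at most 12 in all, crops included, and the job is handed in when it is done.

```bash
mkdir -p pics
cat > h.py <<'E'
import numpy as np, cv2
from rig import *
def cap(name,tag):
    c=camera(name); np.savez(f'pics/{tag}.npz',**{k:np.array(v) for k,v in c.items()})
    cv2.imwrite(f'pics/{tag}.png',c['pixels'][:,:,::-1]); return c
def cloud(c):
    K=np.array(c['intrinsics']);h,w=c['z_map'].shape
    u,v=np.meshgrid(np.arange(w),np.arange(h))
    xd=(u-K[0,2])/K[0,0];yd=(v-K[1,2])/K[1,1];x,y=xd.copy(),yd.copy()
    for _ in range(8):
        s=1+float(c['k1'])*(x*x+y*y);x,y=xd/s,yd/s
    z=c['z_map'];P=np.stack([x*z,y*z,z],-1)
    W=P@np.array(c['orientation']).T+np.array(c['eye']);W[z==0]=np.nan;return W
def proj(c,p):
    q=np.array(c['orientation']).T@(np.array(p)-np.array(c['eye']));x,y=q[:2]/q[2];s=1+float(c['k1'])*(x*x+y*y);K=np.array(c['intrinsics'])
    return K[0,0]*x*s+K[0,2],K[1,1]*y*s+K[1,2]
E
python3 - <<'E'
from h import *
for n in('scene','top'):
    c=cap(n,n+'0');print(n,c['eye'],np.round(c['orientation'],3).tolist(),c['intrinsics'][0,0],c['k1'])
print(get_clock())
E
```

```text
scene [-0.1786913   0.39599624  1.00835727] [[-0.503, -0.646, 0.575], [-0.865, 0.37, -0.34], [0.007, -0.668, -0.744]] 598.2458548511946 -0.15306213149719877
top [ 0.39987971 -0.0132779   1.05549624] [[0.012, -0.993, 0.118], [-1.0, -0.009, 0.021], [-0.019, -0.118, -0.993]] 531.6784562302098 -0.15350036991275529
0.1
```

View pics/top0.png

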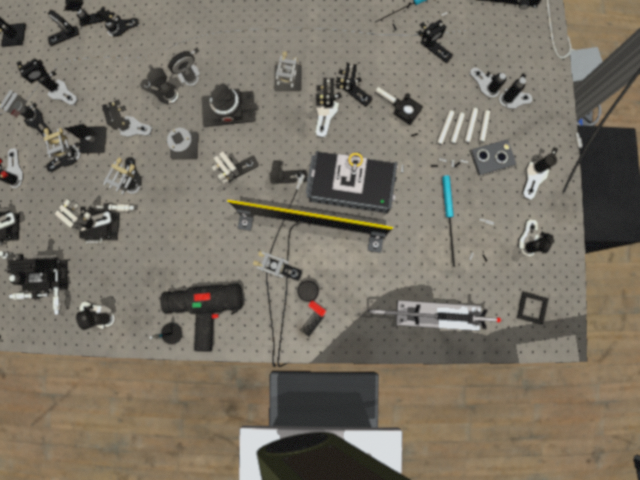

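View pics/scene0.png

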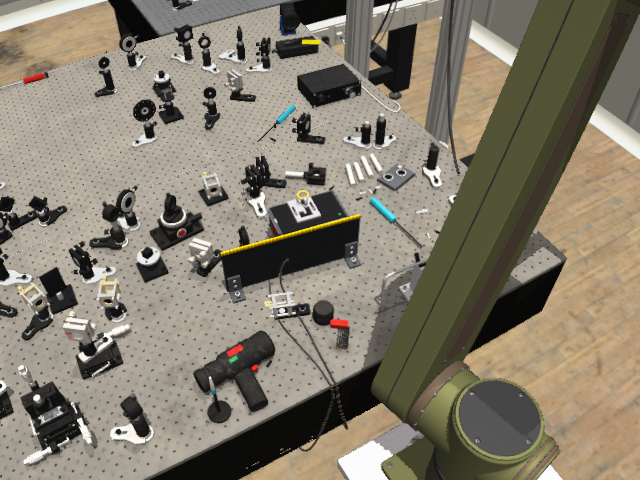

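Top view: screen's yellow edge from (229,202) to (391,228), laser about (352,180), ring about (355,160), rod on its rest from (370,312) to the red ball at (498,320). Next I fit these in 3D.

Run:
```python
from h import *
c={k:v for k,v in np.load('pics/top0.npz').items()};W=cloud(c);im=c['pixels'].astype(int)
def box(u0,u1,v0,v1):
    m=np.zeros(im.shape[:2],bool);m[v0:v1,u0:u1]=1;return m
R,G,B=im[...,0],im[...,1],im[...,2]
def rep(n,m):
    P=W[m];P=P[~np.isnan(P[:,0])];print(n,len(P));
    if len(P)>4:
        r=cv2.minAreaRect(P[:,:2].astype(np.float32)*1000);print(' med',np.median(P,0).round(4),'rect',[np.round(x,1) for x in r], 'z',np.percentile(P[:,2],[5,50,95]).round(4))
    return P
yel=(R>120)&(G>110)&(B<80)
P=rep('screen top',yel&box(220,400,190,240)&(W[...,2]>.1))
l=cv2.fitLine(P[:,:2].astype(np.float32),cv2.DIST_HUBER,0,.001,.001).ravel();print(l, (P[:,:2]@l[:2]).min()-l[2:]@l[:2],(P[:,:2]@l[:2]).max()-l[2:]@l[:2])
rep('laser roof',box(300,400,140,215)&(W[...,2]>.08)&(W[...,2]<.099))
rep('ring',box(340,370,148,172)&(W[...,2]>.1)&(W[...,2]<.125))
rep('ring color',box(340,370,148,172)&(R-B>60))
rep('rest base',box(380,510,295,340)&(W[...,2]>.004)&(W[...,2]<.02))
P=rep('rod',box(360,510,300,330)&(W[...,2]>.09)&(W[...,2]<.13))
l=cv2.fitLine(P[:,:2].astype(np.float32),cv2.DIST_HUBER,0,.001,.001).ravel();print(l)
t=P[:,:2]@l[:2]-l[2:]@l[:2];d=(P[:,:2]-l[2:])@[-l[1],l[0]]
for a in np.arange(-.14,.14,.008):
    s=(t>=a)&(t<a+.008)
    if s.any():print(round(a,3),s.sum(),'z',np.percentile(P[s,2],[50,95]).round(4),'d',d[s].min().round(4),d[s].max().round(4),'y',P[s,1].mean().round(3))
rep('ball',box(490,510,310,330)&(R-B>80))
a=cv2.resize(c['pixels'][140:240,220:400],None,fx=4.4,fy=4.4,interpolation=2);cv2.imwrite('pics/c1.png',a[:,:,::-1])
```

```text
screen top 458
 med [0.5549 0.0245 0.1261] rect [array([554.9,  22.2]), array([296.7,   5.4]), np.float64(80.9)] z [0.1229 0.1261 0.1289]
[0.1585171  0.98735625 0.5524995  0.00955432] -0.13549297927017642 0.16116003754757274
laser roof 3876
 med [ 0.6261 -0.0532  0.0867] rect [array([628.2, -53.7]), array([161. ,  91.2]), np.float64(81.9)] z [0.0828 0.0867 0.0918]
ring 125
 med [ 0.6553 -0.0577  0.1105] rect [array([657.1, -60. ]), array([30.5, 26.1]), np.float64(27.9)] z [0.1056 0.1105 0.1133]
ring color 106
 med [ 0.6619 -0.063   0.1103] rect [array([676.4, -62.6]), array([26.5, 58.4]), np.float64(80.3)] z [1.000e-04 1.103e-01 1.132e-01]
rest base 1424
 med [ 0.382  -0.2228  0.0092] rect [array([ 372.1, -244.3]), array([259. ,  87.2]), np.float64(89.9)] z [0.0047 0.0092 0.013 ]
rod 825
 med [ 0.3766 -0.2212  0.1054] rect [array([ 378.3, -205.6]), array([235.6,  37.2]), np.float64(85.9)] z [0.0984 0.1054 0.1125]
[ 0.06769181  0.9977063   0.37678432 -0.21713787]
-0.108 18 z [0.1027 0.105 ] d -0.0048 0.0044 y -0.32
-0.1 13 z [0.1023 0.105 ] d -0.0028 0.0013 y -0.313
-0.092 13 z [0.103
[... 896 characters left out ...]
 z [0.1056 0.1146] d -0.018 0.0177 y -0.169
0.052 18 z [0.1019 0.1057] d -0.0029 0.0028 y -0.161
0.06 15 z [0.1028 0.1057] d -0.0026 0.0031 y -0.153
0.068 12 z [0.1032 0.1063] d -0.0019 0.0021 y -0.145
0.076 19 z [0.1021 0.1056] d -0.003 0.0027 y -0.137
0.084 14 z [0.1035 0.1059] d -0.0025 0.0029 y -0.13
0.092 15 z [0.1023 0.1039] d -0.002 0.0021 y -0.121
0.1 16 z [0.1022 0.1049] d -0.0031 0.0026 y -0.113
0.108 16 z [0.1019 0.105 ] d -0.0025 0.0029 y -0.106
0.116 13 z [0.103  0.1051] d -0.002 0.0021 y -0.098
0.124 15 z [0.0962 0.0998] d -0.0031 0.0026 y -0.091
ball 15
 med [ 0.3692 -0.3204  0.1036] rect [array([ 368.5, -336.2]), array([38.8,  5.9]), np.float64(85.2)] z [0.0028 0.1036 0.1053]
```

View pics/c1.png

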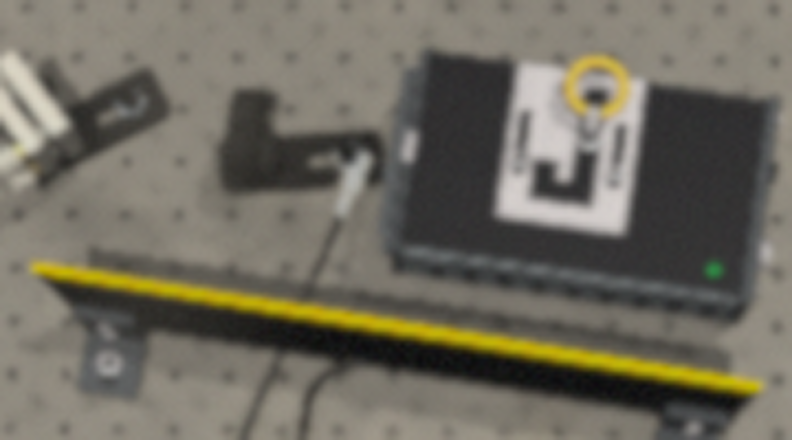

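The crop shows the ring at (597,87) → full-image (355.7,159.8). The J's pocket is to the left (lens side, world +y) and the leg comes toward the screen. The rod grip is centred near (0.375,-0.241), with its x axis at 86°. Next I grasp it.

```bash
cat >> h.py <<'E'
def down(yaw,flip=False): # yaw: heading of rod x (rad); tool y along rod y
    y=np.array([-np.sin(yaw),np.cos(yaw),0])*(-1 if flip else 1);z=np.array([0,0,-1.]);return np.stack([np.cross(y,z),y,z],1)
def gp(p): return np.array(p)+[0,0,-.019] # grasp point -> TCP, tool down
YR=np.arctan2(.99771,.06769);RO=np.array([.3752,-.2411,.100]);YH=np.radians(-8.1)
E
python3 - <<'E'
from h import *
from scipy.optimize import least_squares
c={k:v for k,v in np.load('pics/top0.npz').items()};W=cloud(c);im=c['pixels'].astype(int)
def at(u,v,z): return least_squares(lambda q:np.array(proj(c,[q[0],q[1],z]))-[u,v],[.6,0]).x
print('eye',at(355.7,159.8,.108))
sub=np.zeros(im.shape[:2],bool);sub[148:173,342:371]=1
m=sub&(im[...,0]-im[...,2]>50);v,u=np.nonzero(m);pts=np.stack([u,v],1).astype(np.float32);print('fitellipse',cv2.fitEllipse(pts),at(*cv2.fitEllipse(pts)[0],.108))
# roof edges: robust rect from z slice well above sides
m=np.zeros(im.shape[:2],bool);m[140:215,300:400]=1
for lo in(.083,.086):
  P=W[m&(W[...,2]>lo)&(W[...,2]<.096)];print(cv2.minAreaRect((P[:,:2]*1000).astype(np.float32)))
eye=at(*cv2.fitEllipse(pts)[0],.108);h=np.array([np.cos(YH),np.sin(YH)])
g=eye-.15*h;print('grasp at eye',g)
for f in(0,1):
  print(f,[None if (q:=ik(gp(p),down(y,f))) is None else np.round(q,0).tolist() for p,y in((RO,YR),([*g,.3],YH),([*g,.178],YH))])
E
```

```text
eye [ 0.65915838 -0.06086277]
fitellipse ((355.1740417480469, 159.1133270263672), (12.727518081665039, 13.109171867370605), 105.5700454711914) [ 0.66044852 -0.05989834]
((628.0625, -53.57167053222656), (160.72508239746094, 91.05249786376953), 81.99504852294922)
((628.4327392578125, -52.786415100097656), (159.0667724609375, 88.49666595458984), 81.99504852294922)
grasp at eye [ 0.51194497 -0.03876315]
0 [[-38.0, 16.0, 111.0, -0.0, 54.0, 146.0], [-9.0, 10.0, 86.0, -0.0, 84.0, -91.0], [-9.0, 15.0, 97.0, -0.0, 68.0, -91.0]]
1 [[-38.0, 16.0, 111.0, -0.0, 54.0, -34.0], [-9.0, 10.0, 86.0, -0.0, 84.0, 89.0], [-9.0, 15.0, 97.0, -0.0, 68.0, 89.0]]
```

Run:
```python
from h import *
R=down(YR,1)
move_to(gp(RO+[0,0,.12]),R)
cap('wrist','w1')
servo_line(gp(RO),.12)
set_gripper(.0,120)
print(get_grip_width(),get_grasp_force(),get_ft_force(),get_clock())
servo_line(gp(RO+[0,0,.03]),.1)
print(get_ft_force(),get_moment())
servo_line(gp(RO+[0,0,.20]),.2)
print(get_ft_force(),get_moment(),get_position(),get_clock())
cap('scene','s2');cap('wrist','w2')
a=np.hstack([cv2.resize(cv2.imread(f'pics/{n}.png'),(400,300)) for n in('w1','w2')])
b=cv2.resize(cv2.imread('pics/s2.png')[120:420,220:620],(400,300));cv2.imwrite('pics/m2.png',np.vstack([a,np.hstack([b,b*0])]))
```

```text
-6.302249877699228e-05 0.0 [ 0.13352151 -0.09610783  0.87017509] 3.4833
[-0.68676244 -0.62423994  0.6501581 ] [-0.03726665 -0.04673876  0.01933444]
[ 0.93859051 -0.14666555 -0.01807426] [-0.01197256  0.03496306 -0.0505556 ] [ 0.37439919 -0.2404715   0.27960205] 4.9333
```

View pics/m2.png

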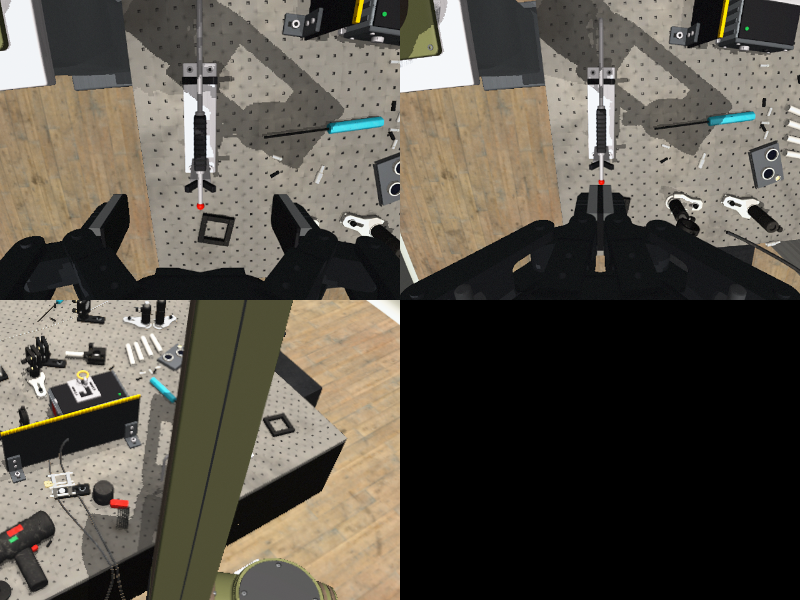

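The gripper closed on nothing, and the rod is still on its rest. I'll check its position in the wrist depth.

Run:
```python
from h import *
print(get_grip_width(),get_position(),np.round(get_tool_rot(),3).tolist())
for n in('w1','w2'):
  c={k:v for k,v in np.load(f'pics/{n}.npz').items()};W=cloud(c);im=c['pixels'].astype(int)
  print(n,'cam',c['eye'],c['orientation'][:,2].round(3),'table z',np.nanmedian(W[20:60,250:300,2]),'TCP proj',proj(c,get_position()))
  red=(im[...,0]-im[...,2]>90)&(im[...,1]<80)
  red[:,:240]=0;red[:,400:]=0;P=W[red];print('ball',np.nanmedian(P,0),np.nonzero(red)[0].mean(),np.nonzero(red)[1].mean(), red.sum())
  m=(W[...,2]>.085)&(W[...,2]<.13)&(np.arange(640)[None]>280)&(np.arange(640)[None]<360)&(np.arange(480)[:,None]<340)
  P=W[m];print(len(P),cv2.minAreaRect((P[:,:2]*1000).astype(np.float32)))
  for y in np.arange(-.34,-.08,.012):
    s=P[(P[:,1]>=y)&(P[:,1]<y+.012)]
    if len(s):print(round(y,3),len(s),s[:,0].mean().round(4),np.ptp(s[:,0]).round(3),np.median(s[:,2]).round(4))
```

```text
-6.593822994654812e-05 [ 0.37429409 -0.24041894  0.27935419] [[0.068, 0.998, -0.003], [0.998, -0.068, 0.002], [0.002, -0.003, -1.0]]
w1 cam [ 0.37892218 -0.16734929  0.37033793] [-0.02  -0.291 -0.957] table z -0.0005153268860930704 TCP proj (np.float64(321.6552374619778), np.float64(399.34462385160555))
ball [ 0.36859834 -0.31773356  0.10322073] 330.13978494623655 320.36559139784947 93
5329 ((375.7567138671875, -206.92715454101562), (231.75320434570312, 35.87008285522461), 86.57963562011719)
-0.328 77 0.3692 0.009 0.1032
-0.316 129 0.3693 0.008 0.1021
-0.304 230 0.372 0.035 0.1028
-0.292 720 0.3702 0.036 0.1026
-0.28 152 0.3719 0.014 0.1042
-0.268 317 0.3726 0.015 0.1075
-0.256 331 0.3734 0.015 0.1074
-0.244 348 0.3741 0.015 0.1076
-0.232 356 0.3748 0.015 0.1075
-0.22 375 0.3756 0.014 0.1073
-0.208 238 0.3761 0.012 0.1029
-0.196 164 0.3773 0.006 0.102
-0.184 289 0.3802 0.035 0.1024
-0.172 623 0.3771 0.036 0.1055
-0.16 191 0.3794 0.007 0.1017
-0.148 184 0.3801 0.006 0.1017
-0.136 165 0.3806 0.005 0.1019
-0.124 165 0.3813 0.005 0.1021
-0.112 161 0.3821 0.005 0.1018
-0.1 114 0.3826 0.00
[... 298 characters left out ...]
73339844), (235.269775390625, 35.87015914916992), 86.59178924560547)
-0.328 57 0.3692 0.009 0.1036
-0.316 78 0.3695 0.006 0.1022
-0.304 154 0.3724 0.036 0.1032
-0.292 416 0.3702 0.036 0.1028
-0.28 103 0.3721 0.013 0.1042
-0.268 201 0.3727 0.015 0.1074
-0.256 206 0.3734 0.015 0.1076
-0.244 223 0.3743 0.015 0.1075
-0.232 224 0.3749 0.015 0.1075
-0.22 226 0.3759 0.014 0.1074
-0.208 143 0.3762 0.012 0.1027
-0.196 100 0.3772 0.006 0.1019
-0.184 162 0.3802 0.031 0.1024
-0.172 390 0.377 0.036 0.1057
-0.16 102 0.3796 0.006 0.102
-0.148 90 0.38 0.005 0.102
-0.136 94 0.3808 0.005 0.1018
-0.124 91 0.3816 0.005 0.1019
-0.112 111 0.382 0.006 0.1016
-0.1 92 0.3827 0.006 0.0995
-0.088 2 0.3836 0.002 0.0927
```

Wrist depth confirms the rod at (0.374,-0.2405) with the grip top at 0.1075, so the target was right. I'll repeat slowly and check at each stage.

Run:
```python
from h import *
RO=np.array([.3744,-.2405,.100])
set_gripper(.085,120)
print(get_grip_width())
servo_line(gp(RO),.15,rot=down(YR+.0,1))
print(get_position(),get_ft_force(),get_clock())
c=cap('wrist','w3')
for w in(.03,.010):
  set_gripper(w,60);print(w,get_grip_width(),get_grasp_force(),get_position(),get_ft_force())
cap('wrist','w4');print(get_clock())
a=np.hstack([cv2.resize(cv2.imread(f'pics/{n}.png'),(400,300)) for n in('w3','w4')]);cv2.imwrite('pics/m3.png',a)
```

```text
0.08465169307704597
[ 0.37492499 -0.24091493  0.08158271] [ 0.20133553 -0.11131855  0.96385646] 7.3
0.03 0.03044355240617406 0.0 [ 0.3743929  -0.2404684   0.08100818] [-0.26006987 -0.34249557 -0.55292429]
0.01 0.009758047709477599 0.4377765906974673 [ 0.37465835 -0.24067466  0.08110009] [ 0.92732722 -0.49060394  0.78551119]
8.3083
```

View pics/m3.png

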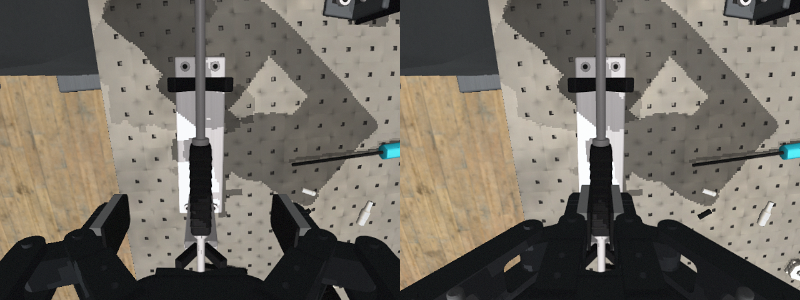

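Run:
```python
from h import *
for n in('w3','w4'):
  c={k:v for k,v in np.load(f'pics/{n}.npz').items()};W=cloud(c)
  print(n,'TCPproj',proj(c,[.3744,-.2405,.081]),'rodgrip proj',proj(c,[.3744,-.2405,.108]))
  for v in range(290,420,10):
    print(v,' '.join(f"({W[v,u,0]*1000:.0f},{W[v,u,1]*1000:.0f},{W[v,u,2]*1000:.0f})" for u in range(285,366,8)))
c={k:v for k,v in np.load('pics/w4.npz').items()}
cv2.imwrite('pics/m4.png',cv2.resize(c['pixels'][230:480,200:440,::-1],None,fx=2.4,fy=2.4,interpolation=2))
```

```text
w3 TCPproj (np.float64(322.2539640700277), np.float64(289.49250322269995)) rodgrip proj (np.float64(322.6533825341706), np.float64(316.4535556300916))
290 (347,-274,0) (353,-271,8) (359,-272,9) (370,-229,108) (373,-229,107) (376,-230,107) (379,-230,107) (385,-273,9) (391,-274,8) (397,-278,-1) (402,-278,-0)
300 (346,-282,-0) (353,-278,9) (358,-279,8) (369,-233,108) (373,-233,107) (376,-233,108) (379,-233,109) (385,-281,8) (390,-281,9) (396,-286,-0) (402,-286,-0)
310 (345,-290,-0) (352,-286,8) (357,-286,9) (369,-238,107) (372,-237,108) (376,-238,107) (379,-238,107) (384,-288,9) (390,-289,8) (396,-293,-0) (402,-294,0)
320 (345,-297,1) (351,-293,10) (357,-294,9) (369,-242,108) (372,-243,107) (375,-243,107) (378,-242,108) (384,-296,9) (390,-296,9) (396,-302,-1) (401,-302,-1)
330 (344,-306,-1) (350,-301,9) (359,-286,37) (368,-247,106) (372,-246,108) (375,-247,107) (378,-248,106) (383,-288,36) (389,-304,9) (395,-310,-1) (401,-309,0)
340 (343,-315,-1) (350,-309,8) (359,-285,49) (368,-251,108) (371,-251,109) (375,-252,107) (378,-252,107) (382,-287,50) (389,-318,-2) (395,-318,-1) (401,-319,-2)
[... 2759 characters left out ...]
384,-228,162) (386,-228,162)
380 (365,-228,165) (367,-228,166) (367,-243,144) (364,-287,85) (370,-272,105) (373,-273,105) (376,-286,87) (379,-242,146) (381,-229,165) (383,-228,167) (385,-228,166)
390 (366,-222,176) (367,-231,166) (367,-246,145) (365,-287,92) (369,-280,102) (373,-281,101) (376,-287,93) (379,-245,148) (381,-228,170) (383,-223,176) (384,-224,176)
400 (367,-222,180) (365,-241,156) (366,-251,145) (365,-286,101) (369,-286,102) (372,-285,102) (376,-287,100) (379,-251,146) (381,-230,172) (382,-224,179) (384,-224,180)
410 (367,-222,183) (365,-245,156) (361,-287,106) (365,-290,103) (368,-292,101) (372,-290,103) (376,-292,102) (379,-288,106) (381,-232,173) (382,-223,184) (384,-224,183)
```

View pics/m4.png

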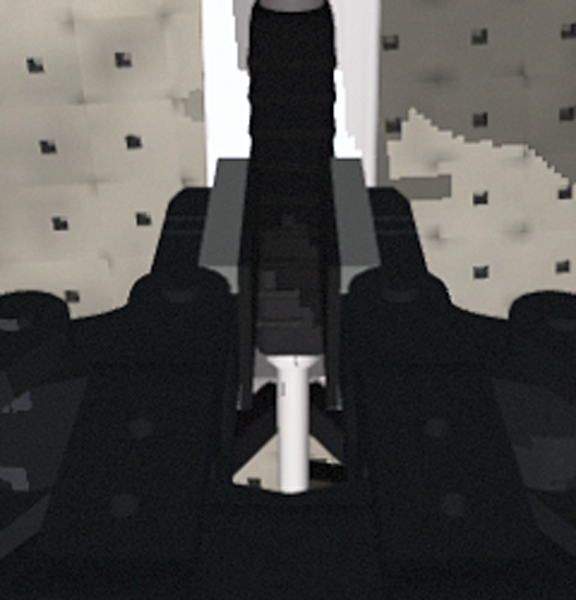

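Run:
```python
from h import *
c={k:v for k,v in np.load('pics/w2.npz').items()};W=cloud(c)
T=np.array([.3744,-.2405,.2796])
for w in('w1','w2','w4'):
  c={k:v for k,v in np.load(f'pics/{w}.npz').items()};W=cloud(c)
  tz={'w1':.201,'w2':.2796,'w4':.081}[w];D=W-[.3744,-.2405,tz]
  m=(np.linalg.norm(D[...,:2],axis=-1)<.07)&(D[...,2]>-.06 if w!='w4' else (D[...,2]>.0315))
  m&=(np.abs(D[...,0])>(.012 if w=='w1' else .004)) if w!='w2' else True
  q=D[m];i=np.argsort(q[:,2])
  print(w,len(q),'lowest rel TCP',(q[i[[0,5,20,60,150]]]*1000).round(0).tolist(), 'min over 1pct',np.percentile(q[:,2],1))
# eye-in-hand consistency: camera in tool frame for w1,w2,w4
  print(((c['eye']-np.array([.3744,-.2405,tz]))*1000).round(1))
```

```text
w1 47636 lowest rel TCP [[-44.0, -0.0, 39.0], [-43.0, 6.0, 40.0], [41.0, -12.0, 40.0], [41.0, -13.0, 41.0], [49.0, 6.0, 42.0]] min over 1pct 0.04478042802043962
[  4.5  73.2 169.3]
w2 59315 lowest rel TCP [[4.0, 11.0, 30.0], [-4.0, 12.0, 30.0], [-0.0, 12.0, 31.0], [-2.0, 11.0, 32.0], [-13.0, 8.0, 34.0]] min over 1pct 0.039165119699219125
[  3.9  74.3 169.2]
w4 57385 lowest rel TCP [[15.0, 68.0, 32.0], [17.0, 66.0, 32.0], [-11.0, 69.0, 32.0], [18.0, 66.0, 32.0], [-11.0, 12.0, 33.0]] min over 1pct 0.038472048033262485
[  3.8  74.4 169.3]
```

The depth picture shows the fingertips 30 mm short of the stated TCP, in the open and shut pictures alike. The first grasp therefore closed above the rod, and I'll descend 30 mm further with a force guard.

```bash
sed -i 's/-.019\])/-.049])/; s/RO=np.array(\[.3752,-.2411,.100\])/RO=np.array([.3744,-.2405,.100])/' h.py
python3 - <<'E'
from h import *
set_gripper(.06,120)
print(servo_line(gp(RO),.06,rot=down(YR,1),f_stop=8),get_position())
set_gripper(0,120)
print(get_grip_width(),get_grasp_force(),get_position(),get_ft_force(),get_clock())
if get_grip_width()>.01:
  servo_line(gp(RO+[0,0,.05]),.1);print(get_ft_force(),get_moment(),get_grip_width())
  servo_line(gp(RO+[0,0,.17]),.2)
  c=cap('wrist','w5');print(get_clock(),get_ft_force())
  cv2.imwrite('pics/w5s.png',cv2.resize(c['pixels'][:,:,::-1],(480,360)))
E
```

```text
False [ 0.37438782 -0.24049974  0.08098354]
0.00010694919961654556 0.0 [ 0.37430782 -0.24044541  0.08096081] [-0.71334808 -0.05681575 -0.9293131 ] 9.6917
```

The sed didn't match, so the offset never changed and the arm stayed where it was. Fixing that.

```bash
sed -i 's/-\.019\]/-.049]/' h.py; grep -n "def gp\|RO=" h.py
python3 - <<'E'
from h import *
set_gripper(.06,120)
print(servo_line(gp(RO),.06,rot=down(YR,1),f_stop=8),get_position())
set_gripper(0,120)
print(get_grip_width(),get_grasp_force(),get_position(),get_ft_force(),get_clock())
if get_grip_width()>.01:
  servo_line(gp(RO+[0,0,.05]),.1);print(get_ft_force(),get_moment(),get_grip_width())
  servo_line(gp(RO+[0,0,.17]),.2)
  c=cap('wrist','w5');print(get_clock(),get_ft_force())
  cv2.imwrite('pics/w5s.png',cv2.resize(c['pixels'][:,:,::-1],(480,360)))
E
```

```text
19:def gp(p): return np.array(p)+[0,0,-.049] # grasp point -> TCP, tool down
20:YR=np.arctan2(.99771,.06769);RO=np.array([.3744,-.2405,.100]);YH=np.radians(-8.1)
False [ 0.37432506 -0.24044073  0.05078586]
0.012478546013360983 117.00593590736389 [ 0.37529426 -0.24091848  0.05152152] [1.79190966 0.53323702 3.43583807] 11.4333
[ 0.47234591 -0.12424226 -1.43691153] [-0.0444724  -0.05139376 -0.00270934] 0.012003139409547978
12.8833 [ 0.00345417 -0.15627237 -1.63330186]
```

Grasped: 12 mm width, 117 N, rod weight shows on the wrist. I'll swing over the screen and check the tip against the eye.

```bash
cat >> h.py <<'E'
EYE=np.array([.660,-.060]);HX=np.array([np.cos(YH),np.sin(YH)]);HY=np.array([-HX[1],HX[0]])
def tipat(xy,z,off=np.zeros(2)): # TCP for rod tip at xy, tip height z
    return gp([*(np.array(xy)-.15*HX-off),z+.078])
E
python3 - <<'E'
from h import *
servo_line(gp(RO+[0,0,.21]),.25)
p=tipat(EYE,.21);move_to(p,down(YH,1))
servo_line(tipat(EYE,.165),.15)
print(get_clock(),get_position(),get_ft_force())
for n in('wrist','scene','top'): cap(n,n+'6')
for n in('wrist','scene','top'):
  c={k:v for k,v in np.load(f'pics/{n}6.npz').items()};print(n,'eye',proj(c,[*EYE,.108]),'tip',proj(c,[*EYE,.165]))
w=cv2.resize(cv2.imread('pics/wrist6.png'),(400,300));
def cr(n,u,v,k): 
  a=cv2.imread(f'pics/{n}6.png')[v-45:v+45,u-60:u+60];return cv2.resize(a,(400,300),interpolation=2)
cv2.imwrite('pics/m6.png',np.vstack([np.hstack([w,cr('top',355,150,0)]),np.hstack([cr('scene',305,180,0),w*0])]))
E
```

```text
15.5083 [ 0.5112725  -0.03912328  0.19393159] [-0.21498193 -0.56100531 -1.08125767]
wrist eye (np.float64(320.23578061857626), np.float64(-12.373740405686533)) tip (np.float64(320.3933363160179), np.float64(-54.238014920153574))
scene eye (np.float64(302.01179344327846), np.float64(194.90047695299995)) tip (np.float64(301.6975441082754), np.float64(175.3148268399391))
top eye (np.float64(355.2294437298211), np.float64(159.35081422252796)) tip (np.float64(356.8559808957587), np.float64(150.5970646773524))
```

View pics/m6.png

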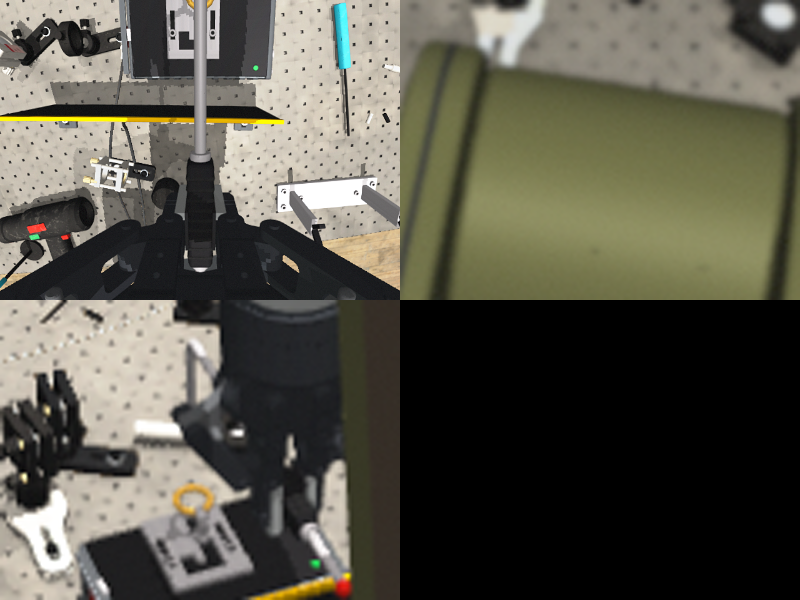

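Scene crop: the eye is at full-image (303,195), where predicted. The rod's bend is at (303,148); its tip is probably hidden behind the finger at (303,167). I'll compare the leg with its projection.

Run:
```python
from h import *
c={k:v for k,v in np.load('pics/scene6.npz').items()};W=cloud(c)
for z in(.24,.243,.2,.18,.165): print(z,np.round(proj(c,[*EYE,z]),1))
for v in range(144,182,2): print(v,' '.join('(%.0f,%.0f,%.0f)'%tuple(W[v,u]*1000) for u in range(298,312,2)))
w={k:v for k,v in np.load('pics/wrist6.npz').items()};V=cloud(w)
m=(V[...,2]>.2)&(V[...,2]<.27);m[250:]=0;P=V[m]
g=np.array([.51127,-.03912]);t=(P[:,:2]-g)@HX;d=(P[:,:2]-g)@HY
for a in np.arange(.02,.14,.015):
  s=(t>a)&(t<a+.015)&(abs(d)<.02)
  if s.any(): print('rod t%.3f d%.4f ztop%.4f'%(a,np.median(d[s]),np.median(P[s,2])))
```

```text
0.24 [301.3 147.6]
0.243 [301.2 146.4]
0.2 [301.5 162.7]
0.18 [301.6 170. ]
0.165 [301.7 175.3]
144 (941,-203,-1) (937,-207,0) (936,-213,-2) (936,-219,-4) (927,-220,2) (931,-228,-4) (926,-231,-2)
146 (927,-195,5) (933,-205,-3) (924,-206,2) (917,-208,7) (922,-217,-0) (916,-220,2) (917,-226,-1)
148 (925,-194,0) (919,-197,3) (655,-59,243) (652,-62,244) (914,-213,-0) (916,-220,-4) (909,-222,-0)
150 (915,-189,2) (915,-195,-0) (656,-60,236) (645,-58,245) (644,-62,245) (904,-213,-0) (901,-217,0)
152 (911,-187,-1) (911,-193,-4) (658,-60,230) (641,-56,243) (637,-58,245) (895,-208,2) (897,-215,-3)
154 (903,-182,0) (nan,nan,nan) (657,-60,226) (897,-197,-2) (636,-58,241) (630,-59,245) (883,-207,4)
156 (894,-177,1) (889,-180,4) (657,-60,220) (891,-193,-3) (890,-199,-5) (625,-56,245) (879,-205,1)
158 (886,-173,2) (888,-180,-2) (665,-64,207) (878,-186,3) (884,-196,-6) (620,-53,245) (522,-2,337)
160 (879,-169,2) (877,-174,2) (662,-62,205) (873,-183,1) (871,-188,-0) (869,-193,-0) (521,-1,333)
162 (872,-165,2) (874,-172,-2) (660,-61,201) (867,-180,-1) (865,-185,-1) (860,-188,1) (521,-1,329)
164 (872,-
[... 313 characters left out ...]
(516,14,320) (518,8,316) (517,5,315) (514,2,316)
172 (524,21,312) (517,21,318) (514,18,319) (511,16,320) (515,10,315) (517,5,311) (516,1,310)
174 (815,-134,18) (514,23,317) (511,21,318) (508,18,319) (508,14,317) (514,7,309) (508,6,313)
176 (819,-136,8) (814,-139,10) (509,22,315) (508,18,315) (509,14,311) (510,9,309) (507,7,310)
178 (819,-136,1) (816,-140,1) (510,21,309) (508,18,309) (511,12,304) (508,10,306) (508,6,305)
180 (814,-133,-0) (813,-138,-2) (808,-141,-0) (509,18,304) (508,14,303) (508,10,301) (508,6,300)
rod t0.020 d0.0015 ztop0.2446
rod t0.035 d0.0006 ztop0.2442
rod t0.050 d0.0003 ztop0.2440
rod t0.065 d0.0006 ztop0.2440
rod t0.080 d0.0005 ztop0.2439
rod t0.095 d0.0005 ztop0.2439
```

Leg at (0.659,-0.0605), rod level, tip about 0.163 high, so it is over the eye. I'll lower it in and draw.

Run:
```python
from h import *
print(servo_line(tipat(EYE,.103),.06,f_stop=4),get_position(),get_ft_force())
f0=np.mean([get_ft_force() for _ in range(1)],0)
hit=servo_line(tipat(EYE-.054*HX,.103),.011,f_stop=7.5)
p=get_position();fs=[]
for _ in range(6): pause(.05);fs.append(get_ft_force())
f=np.mean(fs,0);print(hit,'travel',(tipat(EYE,.103)[:2]-p[:2])@HX,'side',(p[:2]-tipat(EYE,.103)[:2])@HY,'fx',(f[:2]-f0[:2])@HX,'fy',(f[:2]-f0[:2])@HY,f0,np.std(fs,0),get_clock())
```

```text
False [ 0.51193609 -0.03894459  0.13240094] [-0.22854269 -0.22314622 -1.84583919]
True travel 0.032186498019739475 side -2.388075934677653e-05 fx 3.8154104623677245 fy 0.1558769982171435 [-0.22854269 -0.22314622 -1.84583919] [0.31693514 0.38596681 0.44101948] 20.025
```

```bash
cat >> h.py <<'E'
P0=tipat(EYE,.103)
def st(n=5):
    fs=[]
    for _ in range(n): pause(.03);fs.append(get_ft_force())
    f=np.mean(fs,0)-[-.2,-.2,-1.6];p=get_position()-P0
    return dict(t=round(-p[:2]@HX*1e3,2),s=round(p[:2]@HY*1e3,2),z=round(p[2]*1e3,2),fx=round(f[:2]@HX,2),fy=round(f[:2]@HY,2),fz=round(f[2],2),clk=get_clock())
def go(t,s,v=.01,fs=None): # draw t, side s (mm)
    return servo_line(P0+np.array([*(-t*HX+s*HY)*1e-3,0]),v,f_stop=fs)
E
python3 - <<'E'
from h import *
print(st(8))
for t in(33,34,35): 
    h=go(t,0,.008,4.5);s=st();print(t,h,s)
    if h or s['fx']>6.5: break
cap('wrist','w7');cap('scene','s7')
E
```

```text
{'t': np.float64(31.48), 's': np.float64(-0.03), 'z': np.float64(-0.4), 'fx': np.float64(4.06), 'fy': np.float64(0.28), 'fz': np.float64(-1.84), 'clk': 20.2917}
33 False {'t': np.float64(32.69), 's': np.float64(-0.03), 'z': np.float64(0.0), 'fx': np.float64(5.83), 'fy': np.float64(0.59), 'fz': np.float64(-3.03), 'clk': 20.8}
34 False {'t': np.float64(32.82), 's': np.float64(-0.06), 'z': np.float64(0.11), 'fx': np.float64(6.54), 'fy': np.float64(0.44), 'fz': np.float64(-4.02), 'clk': 21.2417}
```

Run:
```python
from h import *
from scipy.optimize import least_squares
for n in('scene6','s7'):
  c={k:v for k,v in np.load(f'pics/{n}.npz').items()};im=c['pixels'].astype(int)
  m=np.zeros(im.shape[:2],bool);m[175:225,280:325]=1
  m&=(im[...,0]-im[...,2]>70)&(cloud(c)[...,2]<.116)&(cloud(c)[...,0]>.58);v,u=np.nonzero(m)
  e=cv2.fitEllipse(np.stack([u,v],1).astype(np.float32));x=least_squares(lambda q:np.array(proj(c,[*q,.108]))-e[0],[.6,0]).x
  print(n,len(u),e,x,'rel',(x-EYE)@HX*1e3,(x-EYE)@HY*1e3)
a=[cv2.resize(cv2.imread(f'pics/s7.png')[150:225,255:355],(400,300),interpolation=2),cv2.resize(cv2.imread('pics/w7.png')[0:240,160:480],(400,300),interpolation=2)]
cv2.imwrite('pics/m7.png',np.hstack(a))
```

```text
scene6 52 ((310.0369873046875, 205.99285888671875), (13.38591480255127, 36.56543731689453), 144.4156036376953) [ 0.62115779 -0.05805843] rel -38.728276689488524 -3.5507114803887294
s7 40 ((306.638916015625, 201.61412048339844), (6.935378074645996, 11.19233226776123), 79.61414337158203) [ 0.63656683 -0.05838352] rel -23.427154032198644 -1.7014036730796378
```

View pics/m7.png

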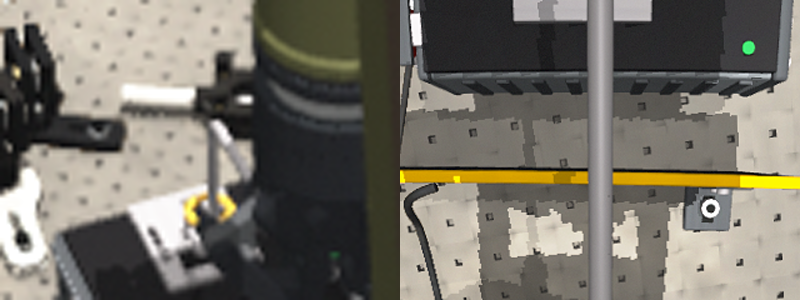

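Scene crop: the leg is in the ring, which has been drawn 23–25 mm. The stiff force rise means the end of the slot, so I'll go sideways, watching the forces.

Run:
```python
from h import *
t=33.6
for s in(4,8,12,15,17,19,21,23):
    h=go(t,s,.012,4.5);x=st(4);print(t,s,h,x)
    if x['fx']>7.5:t-=.6
    if x['fx']<4.3:t+=.5
    if h or x['fy']<-3.5: break
```

```text
33.6 4 True {'t': np.float64(31.46), 's': np.float64(3.77), 'z': np.float64(-0.17), 'fx': np.float64(3.89), 'fy': np.float64(-0.28), 'fz': np.float64(-1.0), 'clk': 21.8917}
```

Run:
```python
from h import *
print(go(33.6,3.8,.008,5),st())
t=33.6
for s in(5.5,7.5,9.5,11.5,13.5,15.5,17.5,19,20.5,22):
    h=go(t,s,.012,6);x=st(4);print(t,s,h,{k:float(v) for k,v in x.items()})
    if x['fx']>7.5:t-=.6
    if x['fx']<4.6:t+=.4
    if h or x['fy']<-3: break
```

```text
False {'t': np.float64(33.5), 's': np.float64(3.76), 'z': np.float64(0.01), 'fx': np.float64(4.17), 'fy': np.float64(-0.83), 'fz': np.float64(-0.75), 'clk': 22.4417}
33.6 5.5 False {'t': 33.56, 's': 5.59, 'z': 0.01, 'fx': 4.02, 'fy': -0.68, 'fz': -0.86, 'clk': 22.8667}
34.0 7.5 False {'t': 33.65, 's': 7.43, 'z': 0.05, 'fx': 4.69, 'fy': -0.9, 'fz': -1.44, 'clk': 23.3167}
34.0 9.5 False {'t': 33.66, 's': 9.42, 'z': 0.04, 'fx': 5.4, 'fy': -1.76, 'fz': -1.26, 'clk': 23.7667}
34.0 11.5 False {'t': 33.68, 's': 11.37, 'z': 0.03, 'fx': 5.3, 'fy': -0.92, 'fz': -1.27, 'clk': 24.2167}
34.0 13.5 False {'t': 33.67, 's': 13.36, 'z': 0.05, 'fx': 5.23, 'fy': -1.03, 'fz': -1.44, 'clk': 24.6667}
34.0 15.5 False {'t': 33.66, 's': 15.28, 'z': 0.03, 'fx': 4.81, 'fy': -1.33, 'fz': -1.13, 'clk': 25.1167}
34.0 17.5 False {'t': 33.68, 's': 17.22, 'z': 0.02, 'fx': 5.0, 'fy': -1.27, 'fz': -1.33, 'clk': 25.5667}
34.0 19 False {'t': 33.69, 's': 18.73, 'z': 0.01, 'fx': 5.41, 'fy': -1.45, 'fz': -1.0, 'clk': 25.975}
34.0 20.5 False {'t': 33.66, 's': 20.18, 'z': 0.02, 'fx': 5.15, 'fy': -1.3, 'fz': -1.17, 'clk': 26.3833}
34.0 22 False {'t': 33.67, 's': 21.65, 'z': 0.02, 'fx': 5.24, 'fy': -1.91, 'fz': -1.18, 'clk': 26.7917}
```

Run:
```python
from h import *
for s in(23,24,25,26):
    h=go(34,s,.012,6);x=st(4);print(s,h,{k:float(v) for k,v in x.items()})
    if h or x['fy']<-3: break
cap('scene','s8')
cv2.imwrite('pics/m8.png',cv2.resize(cv2.imread(f'pics/s8.png')[150:225,255:355],(600,450),interpolation=2))
```

```text
23 False {'t': 33.68, 's': 22.59, 'z': 0.02, 'fx': 5.19, 'fy': -1.45, 'fz': -1.45, 'clk': 27.175}
24 False {'t': 33.64, 's': 23.28, 'z': 0.02, 'fx': 5.2, 'fy': -2.74, 'fz': -1.26, 'clk': 27.5583}
25 False {'t': 33.66, 's': 24.02, 'z': 0.02, 'fx': 5.13, 'fy': -3.73, 'fz': -1.42, 'clk': 27.9417}
```

View pics/m8.png

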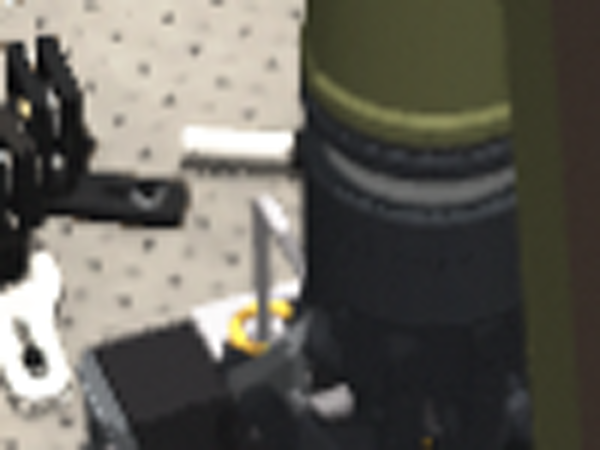

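The ring has moved to the lens side, with the leg inside it and firm side resistance. Letting it back into the pocket now.

Run:
```python
from h import *
for t,s in((32,24.5),(30,24.5),(28,24.5),(26,24.5),(24.5,24.5),(23,24),(21.5,22),(20.5,20),(20.5,18.5)):
    h=go(t,s,.012,6);x=st(4);print(t,s,h,{k:float(v) for k,v in x.items()})
    if h: break
```

```text
32 24.5 False {'t': 32.4, 's': 24.16, 'z': -0.08, 'fx': 2.99, 'fy': -3.89, 'fz': -0.41, 'clk': 28.45}
30 24.5 False {'t': 30.02, 's': 24.45, 'z': -0.03, 'fx': 2.74, 'fy': -3.72, 'fz': 0.17, 'clk': 28.9}
28 24.5 False {'t': 27.86, 's': 24.54, 'z': -0.0, 'fx': 2.77, 'fy': -4.31, 'fz': -0.85, 'clk': 29.35}
26 24.5 False {'t': 25.88, 's': 24.52, 'z': -0.01, 'fx': 2.42, 'fy': -3.29, 'fz': 0.09, 'clk': 29.8}
24.5 24.5 False {'t': 24.43, 's': 24.5, 'z': 0.0, 'fx': 2.27, 'fy': -3.27, 'fz': 0.03, 'clk': 30.2083}
23 24 False {'t': 22.91, 's': 24.11, 'z': 0.01, 'fx': 2.49, 'fy': -2.78, 'fz': -0.15, 'clk': 30.625}
21.5 22 False {'t': 21.88, 's': 22.34, 'z': -0.15, 'fx': 1.35, 'fy': 0.01, 'fz': 0.25, 'clk': 31.1167}
20.5 20 False {'t': 20.7, 's': 20.02, 'z': -0.07, 'fx': -0.19, 'fy': 0.48, 'fz': -0.17, 'clk': 31.5833}
20.5 18.5 False {'t': 20.5, 's': 18.49, 'z': 0.01, 'fx': -0.17, 'fy': 0.56, 'fz': -0.18, 'clk': 31.9917}
```

Forces are gone, so the lever holds itself. Lifting out and checking.

Run:
```python
from h import *
p=get_position();print(servo_line(p+[0,0,.02],.03,f_stop=3.5),st())
servo_line(p+[0,0,.13],.15);print(st())
servo_line(get_position()+np.array([*(-.09*HX),0]),.2)
c=cap('wrist','w9');cap('scene','s9');W=cloud(c);im=c['pixels'].astype(int)
m=(im[...,0]-im[...,2]>60)&(W[...,2]>.1)&(W[...,2]<.116)&(W[...,0]>.59);P=W[m]
if len(P)>5:
  x=np.array(cv2.minEnclosingCircle((P[:,:2]*1e3).astype(np.float32))[0])/1e3;print(len(P),x,'rel closed',(x-EYE)@HX*1e3,(x-EYE)@HY*1e3)
V=cloud(c);g=get_position();m=(V[...,2]>.2)&(V[...,2]<.34);m[250:]=0;P=V[m];t=(P[:,:2]-g[:2])@HX;d=(P[:,:2]-g[:2])@HY
for a in np.arange(.03,.15,.03):
  s=(t>a)&(t<a+.015)&(abs(d)<.02)
  if s.any(): print('rod t%.3f d%.4f ztop-g%.4f'%(a,np.median(d[s]),np.median(P[s,2])-g[2]))
cv2.imwrite('pics/m9.png',np.hstack([cv2.resize(cv2.imread('pics/w9.png'),(400,300)),cv2.resize(cv2.imread('pics/s9.png')[150:225,255:355],(400,300))]))
print(get_clock())
```

```text
False {'t': np.float64(20.72), 's': np.float64(18.49), 'z': np.float64(19.78), 'fx': np.float64(0.35), 'fy': np.float64(0.25), 'fz': np.float64(0.06), 'clk': 32.975}
{'t': np.float64(21.34), 's': np.float64(18.47), 'z': np.float64(128.75), 'fx': np.float64(0.49), 'fy': np.float64(-0.03), 'fz': np.float64(-0.08), 'clk': 34.025}
rod t0.030 d0.0006 ztop-g0.0508
rod t0.060 d0.0006 ztop-g0.0509
rod t0.090 d0.0005 ztop-g0.0511
34.7333
```

View pics/m9.png

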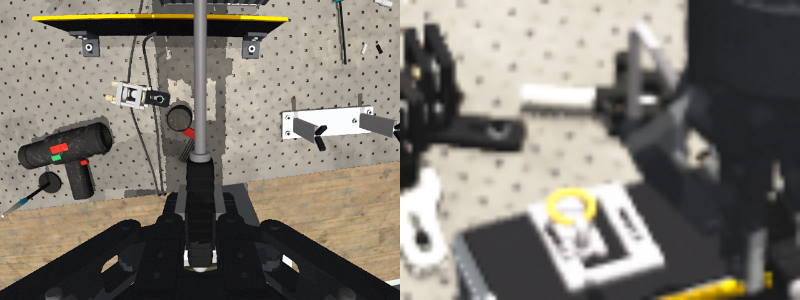

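Scene crop: the ring is parked at full-image (298,201), forward and lens-side in the pocket, with the rod clear and level. Confirming numerically, then returning the rod.

Run:
```python
from h import *
from scipy.optimize import least_squares
c={k:v for k,v in np.load('pics/s9.npz').items()}
x=least_squares(lambda q:np.array(proj(c,[*q,.108]))-[297.8,201.3],[.6,0]).x;print('eye rel closed (mm)',(x-EYE)@HX*1e3,(x-EYE)@HY*1e3)
move_to(gp(RO+[0,0,.21]),down(YR,1))
servo_line(gp(RO+[0,0,.05]),.15)
c=cap('wrist','w10');V=cloud(c);u=np.array([np.cos(YR),np.sin(YR)]);n=np.array([-u[1],u[0]])
D=(V[...,:2]-RO[:2]);t=D@u;d=D@n;z=V[...,2]
for a in np.arange(.03,.15,.02):
  s=(t>a)&(t<a+.015)&(abs(d)<.02)&(z>.135)&(z<.17)
  if s.any(): print('rod t%.3f d%.4f ztop%.4f'%(a,np.median(d[s]),np.median(z[s])))
s=(abs(d)<.01)&(z>.09)&(z<.17)&(t>.1);print('rod end t',np.percentile(t[s],[98,100]))
s=(abs(d)<.03)&(z>.1)&(z<.125)&(t>.05)&(t<.085);print('fork',s.sum(),np.median(t[s]) if s.any() else 0,(d[s].min(),d[s].max()) if s.any() else 0)
print(get_clock(),get_position())
```

```text
eye rel closed (mm) -15.43625281300487 15.717411536632756
rod t0.030 d0.0010 ztop0.1536
rod t0.050 d0.0010 ztop0.1517
rod t0.070 d0.0010 ztop0.1517
rod t0.090 d0.0013 ztop0.1516
rod end t [0.10761459 0.10812927]
fork 1427 0.07085050630753892 (np.float64(-0.016985501974653372), np.float64(0.01926686835365212))
37.9 [ 0.37513577 -0.24102159  0.1018064 ]
```

Run:
```python
from h import *
p=gp(RO);p[2]=.0525
print(servo_line(p,.05,f_stop=6),get_position(),get_ft_force())
set_gripper(.05);pause(.2)
q=get_position();servo_line(q+[0,0,.04],.1);servo_line(q+[0,0,.15],.2)
c=cap('wrist','w11');V=cloud(c);u=np.array([np.cos(YR),np.sin(YR)]);n=np.array([-u[1],u[0]])
D=V[...,:2]-RO[:2];t=D@u;d=D@n;z=V[...,2]
for a in np.arange(-.08,.14,.02):
  s=(t>a)&(t<a+.01)&(abs(d)<.005)&(z>.08)&(z<.13)
  if s.any(): print('t%.3f d%.4f ztop%.4f'%(a,np.median(d[s]),np.median(z[s])))
im=c['pixels'].astype(int);r=(im[...,0]-im[...,2]>90)&(im[...,1]<80)&(abs(d)<.02);print('ball t',np.median(t[r]));s=(z>.1055)&(z<.112)&(abs(d)<.006)&(t>-.045)&(t<.045);print('grip t',np.percentile(t[s],[1,99]))
cap('scene','s12');s=cv2.imread('pics/s12.png');cv2.imwrite('pics/m12.png',np.hstack([cv2.resize(cv2.imread('pics/w11.png'),(400,300)),cv2.resize(s[150:225,255:355],(400,300))]));print(get_clock())
```

```text
False [ 0.37462591 -0.24069976  0.05268242] [ 1.13592489  0.57350092 -1.13956699]
t-0.080 d0.0001 ztop0.1028
t-0.060 d-0.0002 ztop0.1018
t-0.040 d0.0005 ztop0.1032
t-0.020 d0.0006 ztop0.1077
t0.000 d-0.0000 ztop0.1077
t0.020 d0.0000 ztop0.1076
t0.040 d0.0007 ztop0.1021
t0.060 d0.0007 ztop0.1019
t0.080 d0.0014 ztop0.1020
t0.100 d0.0008 ztop0.1019
t0.120 d0.0014 ztop0.1016
t0.140 d0.0015 ztop0.1003
ball t -0.07734828868857782
grip t [-0.02916594  0.03278462]
41.0167
```

View pics/m12.png

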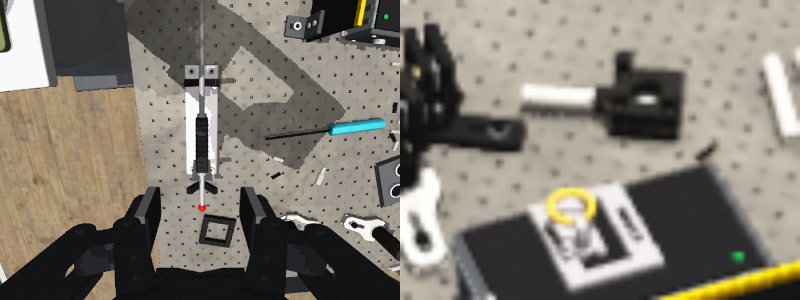

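The rod lies level in both forks, with its axis about 99 mm high and its heading off by less than 1°. The lever is still parked and the gripper is clear.

```bash
python3 -c "
from rig import *
print(finish_job(),get_clock())"
```

```text
the job is handed in; nothing more can be done
the job is handed in; nothing more can be done
```

I handed the job in at about 41 s, well inside the 64 s limit. In the last pictures the shutter lever was parked in its hold-open pocket (eye at about x 16, y 16 mm), the rod lay in both forks of its rest, and the gripper was clear; the hand-in call returned no verdict.

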